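# Point out the stray egg and its place in the tray

## Robot

A 7-joint arm with a two-finger parallel gripper is mounted at the origin on a cart in front of the work surface, level with it; the furniture and walls round the work are solid. World frame = base frame: x ahead of the robot, y to its left, z up, the work surface at z = 0. Lengths are in mm, angles in degrees, forces in N, time in s.
With the tool pointing down it reaches from about 425 to 875 mm from the base axis. Payload 9.9 kg.
Tool frame: the origin (TCP) lies between the finger pads, 19 mm behind the fingertips; this is the grasp point; z points along the fingers, y is the line along which they close (so a half turn about z gives the same grasp; the last joint's range is limited). The gripper opens to 85 mm and grips with 20 to 120 N. Pads are 22 mm wide; open, the fingers measure 114 mm over their backs; the gripper's body (76 mm by 85 mm) begins 54 mm behind the grasp point. The pads swing forward as they close: fully open they stand 13 mm farther back than shut.
Start: joints at [-77.739, 32.985, 1.427, 82.34, -0.859, 64.687, -3.237], TCP at [198.05, 645.295, 249.989] pointing down, gripper open.
Joint ranges: [-157.87, 157.87], [-19.46, 123.44], [-87.15, 90], [11.01, 140.99], [-62.26, 242.26], [9.8, 113.94], [-161.44, 161.44]. Speed limits (degrees/s): [127.2, 127.2, 172.46, 172.46, 180, 180, 180].

## Interface

Orientations are given as [roll, pitch, yaw] about the fixed x, y, z axes, in that order (R = Rz(yaw) Ry(pitch) Rx(roll)).
In Python, from bench import telemetry, optics, workorder gives the robot as it stands.
- The arm moves only by the tool send_rows, never from a script. Its argument "series" is a list of rows, each a list of 3 entries, a list of its own where there are three numbers: the turn, a rotation vector about the tool's x, y, z in rad, then the shift along the tool's x, y, z in m, then the closure, from 0 (fully open) to 1 (shut). In form: [[[rx, ry, rz], [x, y, z], fingers], ...]. A call has 1 to 10 rows; each row shifts and turns the commanded pose from where the row before left it, along the tool's axes as they then stand; what a row does not reach is not made up. A row lasts 1/8 s, in which the tool goes at most 62.5 mm and 10.7 degrees, less where a joint would pass 70% of its speed; a pose out of reach is approached as far as the arm can. A call with a gripper value outside its range is refused whole. The fingers move at their own pace and stop on an object; "force" is the grip in N (left out, the last holds). Time passes only in rows, so rows that do not move let the fingers close. It gives the time, the measured TCP pose, the force, the opening and the grip force at its end, in the units of the state.
- telemetry.read_state(): the state, without advancing time (a new reading comes with each control period).
- optics.snapshot(name): name is "scene" or "top" or "wrist"; returns a dict with "img" (420x560x3 uint8, red, green, blue), "intrinsics" (3x3 intrinsics, pixels), "extrinsics" (4x4, takes a point from camera to world coordinates); the wrist camera has in their place "T_tool_cam" (4x4, takes a point from camera to tool coordinates, whose origin is the TCP and whose axes are the flange's). Camera axes: x right, y down, z forward; pixel columns grow to the right and rows downward; lengths in mm; the calibration is good to about 2 mm. A picture is of the moment at which its call begins: read the wrist's pose just before it. There is no depth.
- workorder.sign_off(): hands the job in; it is judged then, once.
The state is a dict: "time_s": time; "joint_positions": joint angles; "qd": joint speeds; "joint_torque": joint torques, N m; "position": TCP position; "tool_rot": TCP orientation; "ft_force": force on the tool from outside, world axes, zero at the start; "wrist_torque": the same for the moment, N m; "opening": finger opening in mm; "grip_force": force on a finger pad.
Only numpy, scipy, OpenCV 4.12 (cv2) and the standard library are available. Lean on these libraries where they do the work, as an engineer would, in place of code of your own. Each camera call takes 0.05 s, during which the arm holds its last target. There are 200 camera calls.

## Task

Show the kitchen hand where the stray egg belongs: point at the single egg standing in the egg cup, holding the fingertips just above it (within about five centimetres) for about two seconds, then point in the same way at the one empty hollow of the egg tray and finish there, still pointing. Touch nothing and move nothing: this is pointing only.

Things in the scene. Friction and masses are not known exactly. Their poses are not given: they have to be found in the camera images.
- egg_tray: glazed six-egg tray, 108 x 162 x 33 mm, loose on the worktop at any yaw. Two rows of three round hollows 54 mm apart, centres at x = +-27, y = -54, 0, 54 mm of its frame. Five hold eggs (44 mm wide, tops 65 mm above the worktop); the corner hollow at x = 27, y = 54 mm is empty. Origin: centre of the underside; x across the short side, y along the long side, z up
- empty_hollow (a point): centre of the mouth of the tray's empty hollow, level with the tray's rim, 33 mm above the worktop. The eggs in the next hollows leave only about 30 mm beside its axis below 65 mm height: shut the fingers or stay above the eggs
- egg_cup: squat round white egg cup, 53 mm wide, 30 mm high, loose on the worktop; the single egg stands in it. Origin: centre of its underside; z up
- stray_egg: the single egg, 44 mm wide and 57 mm long, standing loose on end in the egg cup (it may lean a few degrees). Origin: its lower tip, about 7 mm above the worktop; z along its long axis, up
- egg_top (a point): upper tip of the single egg, about 64 mm above the worktop
- garlic: bystander: garlic bulb, 56 mm wide and high, loose; origin under its centre
- artichoke: bystander: green globe artichoke, about 72 mm wide, 69 mm high, loose; origin under its centre
- timer: bystander: round wind-up kitchen timer, 69 mm wide, 43 mm high, loose, lying on its back; origin under its centre
- teaspoon: bystander: steel teaspoon, 132 x 28 x 11 mm, loose, lying at the back; origin under its centre. Behind it stand fixed bottles, canisters, a jar, a coffee mill (220 mm high, back left) and a mixing bowl (back right). Above 0.45 m a wall cupboard overhangs the back of the worktop: its front runs from x = 0.57, y = 0.3 to x = 0.68, y = -0.1 (m), so keep wrist and elbow clear of it
Things that resemble listed ones, but are neither listed nor needed, are in the scene too. Leave any green or yellow look-alike of the stray_egg alone. What is shaped like the egg_cup but green is not meant.

How it is judged (in metres and radians):
On the way, in this order (a step that is already met when the one before it is completed fails the run):
1. the fingertips stay just above the single egg for 1.5 s (horizontal distance between the grasp point and egg_top below 0.024 m and z of the grasp point in the frame of egg_cup between 0.0845 and 0.1645 m), for 1.5 s.
2. the fingertips stay just above the empty hollow for 1.5 s (horizontal distance between the grasp point and empty_hollow below 0.024 m and z of the grasp point in the frame of egg_tray between 0.053 and 0.133 m), for 1.5 s.
At the end, for the whole second after the job is handed in: The tool still points at the tray's empty hollow: TCP within 24 mm sideways of its centre and 20 to 100 mm above the tray's rim; the egg upright and at rest in its cup; tray, egg cup, egg and bystanders within 15 mm of where they stood (all of step 2 and distance of each of egg_tray, egg_cup, stray_egg, garlic, artichoke, timer, teaspoon from where it was at the start of the episode below 0.015 m and linear speed of stray_egg below 0.02 m/s and angle between stray_egg's own z axis and vertical below 0.3 rad); the robot touches nothing.
It fails at once if the robot touches something (over 0.5 N) (contact force between any of the fingers, the arm and anything else above 0.5 N).
It fails at once if something on the worktop is moved by more than 15 mm (distance of any of egg_tray, egg_cup, stray_egg, garlic, artichoke, timer, teaspoon from where it was at the start of the episode above 0.015 m).
It also fails if it takes over 38 s, if anything falls off the work surface, if the arm or the gripper's body presses on something with over 40 N, if the wrist force passes 120 N, or if a joint passes its speed limit or range.

## Working session

There is one attempt and no reset: what is moved stays moved. The work goes in short steps, Python scripts to look and compute and a tool call to move; the robot and the scene stay as the last step left them, time stands still between calls to the robot, and variables do not carry over. Pictures are saved under pics/ and viewed, at most 10 in all, crops included, and the job is handed in when it is done.

Besides the shell and the picture viewer there is one more tool, called after "Emit:" in YAML: its name, and indented under it one key for each argument. send_rows: Moves the arm, as the interface text tells. Its arguments: {"type":"object","properties":{"series":{"type":"array","items":{"type":"array"}},"force":{"type":"number"}},"required":["series"]}

```bash
mkdir -p pics; python3 - <<'E'
from bench import telemetry, optics
import cv2,pickle
s=telemetry.read_state();print(s)
d={n:optics.snapshot(n) for n in("top","scene")}
pickle.dump(d,open("d.pkl","wb"))
for n in d:
    cv2.imwrite(f"pics/{n}.png",d[n]["img"][:,:,::-1]);print(n,d[n]["intrinsics"],d[n]["extrinsics"])
E
```

```text
{'time_s': 0.0, 'joint_positions': array([-77.73873706,  33.03166664,   1.42230681,  82.38800102,
        -0.86194046,  64.68638664,  -3.23662517]), 'qd': array([-0.04625017, -0.06666979,  0.08959483,  0.08835411,  0.02187127,
        0.0071334 , -0.01634149]), 'joint_torque': array([-1.10512951e-05, -7.65736985e+01,  2.25013040e+00, -2.85981756e+01,
        1.51894632e-02,  1.24950358e-02, -1.54305053e-05]), 'position': array([197.89837946, 644.88067175, 249.14417106]), 'tool_rot': array([-1.79904471e+02,  2.08675634e-03,  1.62939762e+02]), 'ft_force': array([-0.30557025,  0.65631285,  0.85109551]), 'wrist_torque': array([-0.0458043 , -0.0059358 , -0.01163546]), 'grip_force': 0.0, 'opening': 85.7563958934203}
top [[422.1688243    0.         279.16879836]
 [  0.         422.1688243  214.72284948]
 [  0.           0.           1.        ]] [[-1.65397695e-02 -9.83932163e-01  1.77774957e-01  3.39541329e+02]
 [-9.99832999e-01  1.48936204e-02 -1.05903289e-02  1.47744975e+02]
 [ 7.77245249e-03 -1.77920430e-01 -9.84014182e-01  1.10118686e+03]
 [ 0.00000000e+00  0.00000000e+00  0.00000000e+00  1.00000000e+00]]
scene [[420.96862322   0.         278.2972818 ]
 [  0.         420.96862322 212.06713343]
 [  0.           0.           1.        ]] [[ 6.73436884e-01 -4.36310597e-01  5.96754411e-01  1.91075631e-01]
 [-7.39244038e-01 -3.96369164e-01  5.44435247e-01 -3.23512848e+02]
 [-1.00782038e-03 -8.07789916e-01 -5.89469622e-01  5.93222496e+02]
 [ 0.00000000e+00  0.00000000e+00  0.00000000e+00  1.00000000e+00]]
```

View pics/top.png

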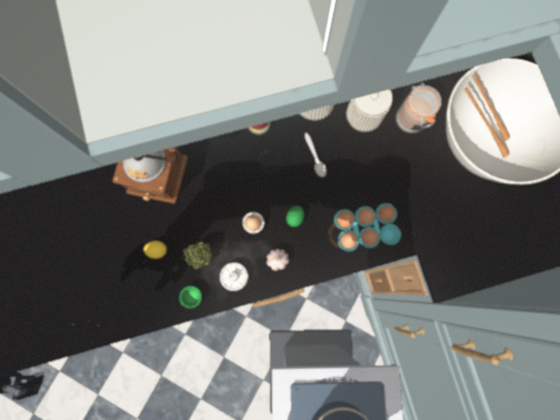

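View pics/scene.png

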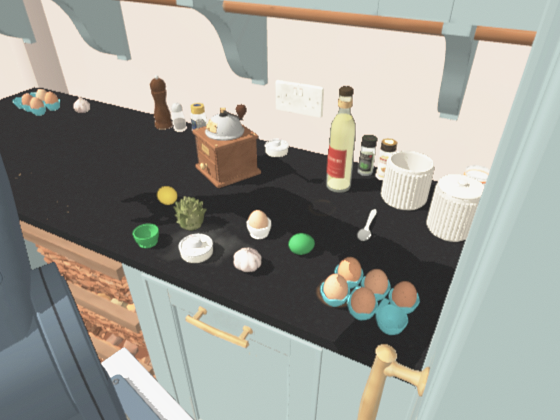

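Top: egg in the white cup is at about (253,222), the empty hollow at about (390,234). Scene: egg at (259,219), hollow at (392,317). I'll zoom in on both to measure.

```bash
cat > h.py <<'E'
import numpy as np
def hit(d,u,v,z):
    r=d["extrinsics"][:3,:3]@np.linalg.inv(d["intrinsics"])@[u,v,1];c=d["extrinsics"][:3,3]
    return c+r*(z-c[2])/r[2]
E
python3 - <<'E'
import pickle,cv2,numpy as np
from h import hit
d=pickle.load(open("d.pkl","rb"))
t,s=d["top"],d["scene"]
for n,c,u,v,z in [("egg",t,253,223,45),("egg",s,259,219,50),("hollow",t,390,234,33),("hollow",s,392,314,33),("e1",t,345,219,45),("e2",t,366,216,45),("e3",t,387,213,45),("e4",t,349,240,45),("e5",t,370,237,45),
 ("drawer",t,395,280,0),("knob",t,405,330,0),("edge",t,250,305,0),("edge",t,360,262,0),("sknob",s,385,360,0),("base",t,320,400,0),("cupbleft",t,95,160,450),("cupbright",t,335,85,450)]:
    print(n,hit(c,u,v,z).round(0))
a=cv2.resize(t["img"][190:290,220:420],(800,400),interpolation=cv2.INTER_CUBIC)
cv2.imwrite("pics/c.png",a[:,:,::-1])
E
```

```text
egg [510. 203.  45.]
egg [504. 192.  50.]
hollow [ 478. -146.   33.]
hollow [ 480. -146.   33.]
e1 [517. -31.  45.]
e2 [524. -85.  45.]
e3 [ 531. -139.   45.]
e4 [463. -38.  45.]
e5 [470. -92.  45.]
drawer [ 363. -161.    0.]
knob [ 237. -178.    0.]
edge [306. 214.   0.]
edge [410. -72.   0.]
sknob [ 417. -176.    0.]
base [74. 43.  0.]
cupbleft [551. 434. 450.]
cupbright [675.  44. 450.]
```

View pics/c.png

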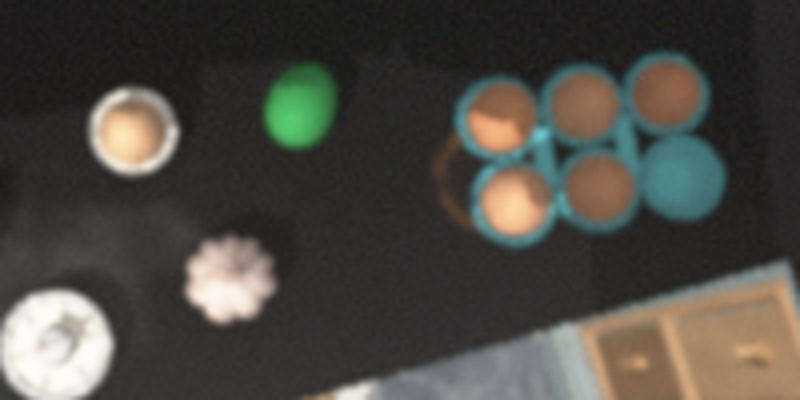

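Crop: cup rim centre at (134,131), empty hollow at (683,178). Next I'll check the height of the furniture and handles near the tray, since the arm has to pass them.

```bash
python3 - <<'E'
import pickle,cv2,numpy as np
from h import hit
d=pickle.load(open("d.pkl","rb"));t,s=d["top"],d["scene"]
def tri(a,b):
    P=[c["intrinsics"]@np.linalg.inv(c["extrinsics"])[:3] for c in(t,s)]
    X=cv2.triangulatePoints(*P,np.float64(a),np.float64(b))[:,0];X=X[:3]/X[3]
    r=[np.round((p@[*X,1])[:2]/(p@[*X,1])[2]-q,1) for p,q in zip(P,(a,b))]
    return X.round(),r
for h in [(405,330),(420,333),(397,328),(465,347),(508,355),(480,355)]:
  for g in [(383,360),(420,372)]: print(h,g,*tri(h,g))
print(hit(t,253.5,222.75,30),hit(t,390.75,234.5,33),hit(t,390.75,234.5,25))
a=cv2.resize(t["img"][220:420,260:560],(800,533),interpolation=cv2.INTER_CUBIC)
b=cv2.resize(s["img"][220:420,320:560],(640,533),interpolation=cv2.INTER_CUBIC)
g=lambda i:np.clip(i.astype(float)**.7*255**.3,0,255)
cv2.imwrite("pics/c2.png",cv2.resize(g(np.vstack([a,np.pad(b,((0,0),(0,160),(0,0)))])),(560,746))[:600,:,::-1]) if 0 else cv2.imwrite("pics/c2.png",cv2.resize(g(np.hstack([a,b])),(800,296))[:,:,::-1])
E
```

```text
(405, 330) (383, 360) [ 282. -179.  152.] [array([ 20.1, -14.9]), array([-35.2,  -1.8])]
(405, 330) (420, 372) [ 293. -206.  152.] [array([ 31.8, -20.4]), array([-48. ,  -6.4])]
(420, 333) (383, 360) [ 270. -193.  174.] [array([ 15.3, -11.7]), array([-29.7,   0.3])]
(420, 333) (420, 372) [ 280. -217.  171.] [array([ 25.9, -16.8]), array([-43.4,  -2.9])]
(397, 328) (383, 360) [ 290. -172.  139.] [array([ 22.5, -16.8]), array([-37.6,  -3. ])]
(397, 328) (420, 372) [ 302. -200.  140.] [array([ 34.7, -22.5]), array([-49.8,  -8.2])]
(465, 347) (383, 360) [ 233. -229.  248.] [array([ 4.4, -3.8]), array([-11.5,   1.7])]
(465, 347) (420, 372) [ 241. -249.  239.] [array([12. , -8.6]), array([-27.1,   2.4])]
(508, 355) (383, 360) [ 210. -259.  310.] [array([-4.9,  5.1]), array([16.8, -4.4])]
(508, 355) (420, 372) [ 217. -276.  298.] [array([-0.,  0.]), array([ 0.1, -0. ])]
(480, 355) (383, 360) [ 218. -239.  275.] [array([ 2.2, -2. ]), array([-6.3,  1.1])]
(480, 355) (420, 372) [ 225. -258.  266.] [array([ 9. , -6.7]), array([-22.2,   2.7])]
[513.11388316 202.48779958  30.        ] [ 476.86451081 -147.97181473   33.        ] [ 477.89296894 -150.18653428   25.        ][ WARN:0@0.043] global loadsave.cpp:1063 imwrite_ Unsupported depth image for selected encoder is fallbacked to CV_8U.
```

View pics/c2.png

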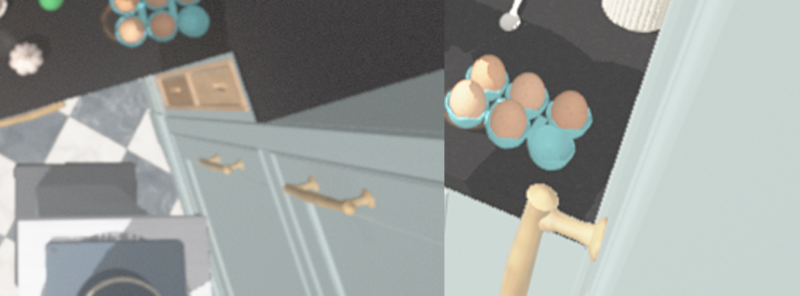

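The tall cabinet corner is at about (300,-245), roughly 190 mm from the hollow, so the way is clear. Targets: egg (512,203), hollow (478,-148). Setting out with the fingers shut.

Emit:
send_rows:
  series:
    - [[0,0,0],[-0.01,-0.008,0.002],1]
    - [[0,0,0],[-0.02,-0.016,0.004],1]
    - [[0,0,0],[-0.022,-0.017,0.005],1]
    - [[0,0,0],[-0.022,-0.017,0.005],1]
    - [[0,0,0],[-0.022,-0.017,0.005],1]
    - [[0,0,0],[-0.022,-0.017,0.005],1]
    - [[0,0,0],[-0.022,-0.017,0.005],1]
    - [[0,0,0],[-0.022,-0.017,0.005],1]
    - [[0,0,0],[-0.022,-0.017,0.005],1]
    - [[0,0,0],[-0.022,-0.017,0.005],1]

```text
time_s: 1.35
position: [348.8, 430.0, 203.8]
tool_rot: [-180.0, 0.0, 162.9]
ft_force: [-0.5, -0.2, 0.3]
opening: -0.4
grip_force: 0.0
```

Emit:
send_rows:
  series:
    - [[0,0,0],[-0.022,-0.017,0.006],1]
    - [[0,0,0],[-0.022,-0.017,0.006],1]
    - [[0,0,0],[-0.022,-0.017,0.006],1]
    - [[0,0,0],[-0.022,-0.017,0.006],1]
    - [[0,0,0],[-0.022,-0.017,0.006],1]
    - [[0,0,0],[-0.022,-0.017,0.006],1]
    - [[0,0,0],[-0.022,-0.017,0.006],1]
    - [[0,0,0],[-0.01,-0.008,0.003],1]
    - [[0,0,0],[0,0,0],1]
    - [[0,0,0],[0,0,0],1]

```text
time_s: 2.6
position: [467.0, 263.4, 159.2]
tool_rot: [180.0, -0.0, 163.0]
ft_force: [1.2, -0.4, 0.7]
opening: -0.1
grip_force: 0.0
```

```bash
cat > look.py <<'E'
from bench import telemetry, optics
import cv2,sys,pickle
s=telemetry.read_state();print(s["time_s"],s["position"],s["tool_rot"],s["joint_positions"].round(1),s["ft_force"])
w=optics.snapshot("wrist");t=optics.snapshot("top");pickle.dump((s,w,t),open("w.pkl","wb"))
cv2.imwrite(sys.argv[1],cv2.resize(cv2.hconcat([w["img"],t["img"]]),(800,300))[:,:,::-1])
print(w["T_tool_cam"].round(3).tolist(),w["intrinsics"].tolist())
E
python3 look.py pics/w1.png
```

```text
2.6 [466.9719414  263.35558989 159.16599767] [ 1.79966444e+02 -2.10212349e-02  1.63001941e+02] [-35.9  27.2   2.1 110.1  -1.5  42.6  40.1] [ 1.15059821 -0.37469137  0.74681109]
[[-0.0, -0.949, -0.314, 79.488], [1.0, -0.001, 0.0, -0.014], [-0.0, -0.314, 0.949, -124.685], [0.0, 0.0, 0.0, 1.0]] [[343.84463298723597, 0.0, 271.68461963594103], [0.0, 343.84463298723597, 209.49854473527373], [0.0, 0.0, 1.0]]
```

View pics/w1.png

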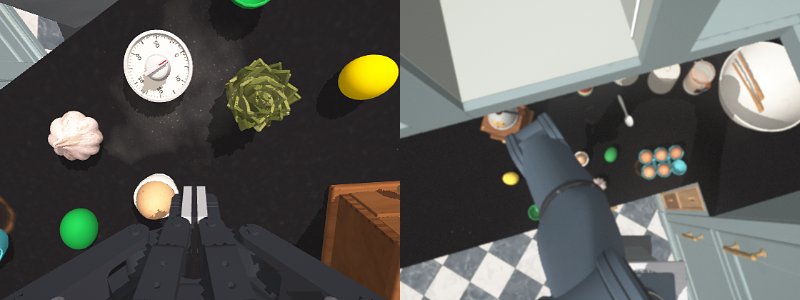

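Wrist view: the egg in the white cup is at about (157,198), i.e. (220,277) in full pixels, still ahead of the fingers. Checking its position from there.

```bash
python3 - <<'E'
import pickle,numpy as np
from scipy.spatial.transform import Rotation as R
from h import hit
s,w,t=pickle.load(open("w.pkl","rb"))
T=np.eye(4);T[:3,:3]=R.from_euler("xyz",s["tool_rot"],degrees=True).as_matrix();T[:3,3]=s["position"]
c=dict(extrinsics=T@w["T_tool_cam"],intrinsics=w["intrinsics"])
for z in(40,55):
    e=hit(c,220,278,z);print(e,"tool:",T[:3,:3].T@(e-s["position"]))
print("top est tool:",T[:3,:3].T@(np.array([513,203,0])-s["position"]))
E
```

```text
[511.1150642  206.72066817  40.        ] tool: [-58.81504586 -41.32580762 119.12024453]
[503.72576264 211.6273542   55.        ] tool: [-50.30862849 -38.78487242 104.12484999]
top est tool: [-61.72001053 -44.35632167 159.11741342]
```

Both views agree on (512,204). Moving over the egg at z ≈ 128 and holding there.

Emit:
send_rows:
  series:
    - [[0,0,0],[-0.015,-0.011,0.004],1]
    - [[0,0,0],[-0.015,-0.011,0.007],1]
    - [[0,0,0],[-0.015,-0.011,0.01],1]
    - [[0,0,0],[-0.015,-0.01,0.01],1]
    - [[0,0,0],[0,0,0],1]
    - [[0,0,0],[0,0,0],1]
    - [[0,0,0],[0,0,0],1]
    - [[0,0,0],[0,0,0],1]
    - [[0,0,0],[0,0,0],1]
    - [[0,0,0],[0,0,0],1]

```text
time_s: 3.95
position: [512.2, 203.8, 128.1]
tool_rot: [180.0, 0.0, 163.0]
ft_force: [0.4, -0.3, 0.1]
opening: -0.4
grip_force: 0.0
```

```bash
python3 look.py pics/w2.png
```

```text
3.95 [512.23864176 203.79453764 128.12800604] [1.79993791e+02 6.02881693e-03 1.62952226e+02] [-27.8  30.7   1.9 109.7  -1.5  39.6  47.9] [ 0.38114128 -0.30417527  0.07488409]
[[-0.0, -0.949, -0.314, 79.488], [1.0, -0.001, 0.0, -0.013], [-0.0, -0.314, 0.949, -124.684], [0.0, 0.0, 0.0, 1.0]] [[343.84463298723597, 0.0, 271.68461963594103], [0.0, 343.84463298723597, 209.49854473527373], [0.0, 0.0, 1.0]]
```

View pics/w2.png

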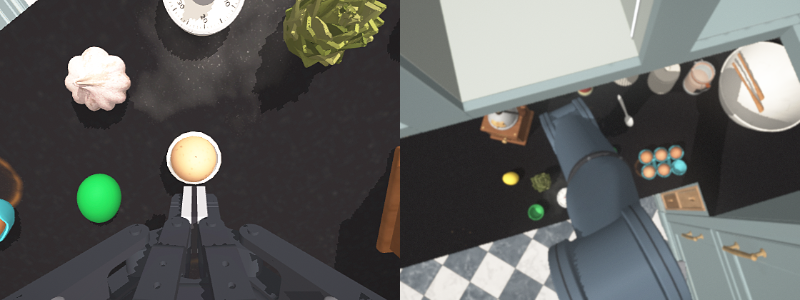

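The fingers are in line with the egg: it appears at (194,157), and the projected tool axis passes about (194,161) at that depth. Holding on.

Emit:
send_rows:
  series:
    - [[0,0,0],[0,0,0],1]
    - [[0,0,0],[0,0,0],1]
    - [[0,0,0],[0,0,0],1]
    - [[0,0,0],[0,0,0],1]
    - [[0,0,0],[0,0,0],1]
    - [[0,0,0],[0,0,0],1]
    - [[0,0,0],[0,0,0],1]
    - [[0,0,0],[0,0,0],1]
    - [[0,0,0],[0,0,0],1]
    - [[0,0,0],[0,0,0],1]

```text
time_s: 5.3
position: [512.3, 203.6, 128.0]
tool_rot: [-180.0, 0.0, 162.9]
ft_force: [0.4, 0.0, 0.8]
opening: -0.1
grip_force: 0.0
```

Emit:
send_rows:
  series:
    - [[0,0,0],[0,0,0],1]
    - [[0,0,0],[0,0,0],1]
    - [[0,0,0],[0,0,0],1]
    - [[0,0,0],[0,0,0],1]
    - [[0,0,0],[0,0,0],1]
    - [[0,0,0],[0,0,0],1]
    - [[0,0,0],[0,0,0],1]
    - [[0,0,0],[0,0,0],1]

```text
time_s: 6.3
position: [512.3, 203.6, 128.0]
tool_rot: [-180.0, 0.0, 162.9]
ft_force: [-0.5, -0.7, -0.4]
opening: -0.1
grip_force: 0.0
```

Emit:
send_rows:
  series:
    - [[0,0,0],[-0.002,-0.01,0],1]
    - [[0,0,0],[-0.0042,-0.0206,0],1]
    - [[0,0,0],[-0.0042,-0.0206,0],1]
    - [[0,0,0],[-0.0042,-0.0206,0],1]
    - [[0,0,0],[-0.0042,-0.0206,0],1]
    - [[0,0,0],[-0.0042,-0.0206,0],1]
    - [[0,0,0],[-0.0042,-0.0206,0],1]
    - [[0,0,0],[-0.0042,-0.0206,0],1]
    - [[0,0,0],[-0.0042,-0.0206,0],1]
    - [[0,0,0],[-0.0042,-0.0206,0],1]

```text
time_s: 7.55
position: [492.5, 3.2, 128.1]
tool_rot: [-180.0, 0.0, 162.9]
ft_force: [0.1, 0.4, -0.5]
opening: 0.2
grip_force: 0.0
```

Emit:
send_rows:
  series:
    - [[0,0,0],[-0.0042,-0.0206,0],1]
    - [[0,0,0],[-0.0042,-0.0206,0],1]
    - [[0,0,0],[-0.0042,-0.0206,0],1]
    - [[0,0,0],[-0.0042,-0.0206,0],1]
    - [[0,0,0],[-0.0042,-0.0206,0],1]
    - [[0,0,0],[-0.0042,-0.0206,0],1]
    - [[0,0,0],[-0.0042,-0.0206,0],1]
    - [[0,0,0],[-0.0015,-0.007,0],1]
    - [[0,0,0],[0,0,0],1]
    - [[0,0,0],[0,0,0],1]

```text
time_s: 8.8
position: [478.2, -147.7, 128.0]
tool_rot: [180.0, -0.0, 163.0]
ft_force: [0.2, -0.6, 0.2]
opening: 0.2
grip_force: 0.0
```

```bash
python3 look.py pics/w3.png
```

```text
8.8 [ 478.19534055 -147.70415618  128.00158881] [ 1.79975953e+02 -6.82591374e-03  1.62985379e+02] [ 1.190e+01  2.740e+01 -1.000e-01  1.169e+02  0.000e+00  3.570e+01
  8.480e+01] [ 0.19767314 -0.57346264  0.20439163]
[[-0.0, -0.949, -0.314, 79.488], [1.0, -0.001, 0.0, -0.013], [-0.0, -0.314, 0.949, -124.685], [0.0, 0.0, 0.0, 1.0]] [[343.84463298723597, 0.0, 271.68461963594103], [0.0, 343.84463298723597, 209.49854473527373], [0.0, 0.0, 1.0]]
```

View pics/w3.png

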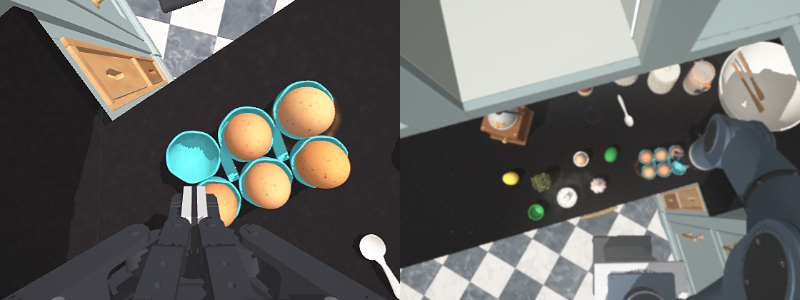

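The hollow's mouth is at (193,157), and the tool axis projects to (194,156) at rim depth, so they line up. Descending 25 mm and holding.

Emit:
send_rows:
  series:
    - [[0,0,0],[0,0,0.008],1]
    - [[0,0,0],[0,0,0.008],1]
    - [[0,0,0],[0,0,0.008],1]
    - [[0,0,0],[0,0,0],1]
    - [[0,0,0],[0,0,0],1]
    - [[0,0,0],[0,0,0],1]
    - [[0,0,0],[0,0,0],1]
    - [[0,0,0],[0,0,0],1]
    - [[0,0,0],[0,0,0],1]
    - [[0,0,0],[0,0,0],1]

```text
time_s: 10.15
position: [478.2, -148.5, 104.0]
tool_rot: [-180.0, 0.0, 162.9]
ft_force: [0.0, -0.4, 0.6]
opening: 0.0
grip_force: 0.0
```

Emit:
send_rows:
  series:
    - [[0,0,0],[0,0,0],1]
    - [[0,0,0],[0,0,0],1]
    - [[0,0,0],[0,0,0],1]
    - [[0,0,0],[0,0,0],1]
    - [[0,0,0],[0,0,0],1]
    - [[0,0,0],[0,0,0],1]
    - [[0,0,0],[0,0,0],1]
    - [[0,0,0],[0,0,0],1]
    - [[0,0,0],[0,0,0],1]
    - [[0,0,0],[0,0,0],1]

```text
time_s: 11.4
position: [478.2, -148.4, 104.0]
tool_rot: [-180.0, -0.0, 162.9]
ft_force: [0.5, 0.6, -0.1]
opening: 0.3
grip_force: 0.0
```

Emit:
send_rows:
  series:
    - [[0,0,0],[0,0,0],1]
    - [[0,0,0],[0,0,0],1]
    - [[0,0,0],[0,0,0],1]
    - [[0,0,0],[0,0,0],1]

```text
time_s: 11.9
position: [478.2, -148.4, 104.0]
tool_rot: [-180.0, 0.0, 162.9]
ft_force: [-0.3, 0.0, 0.8]
opening: 0.2
grip_force: 0.0
```

```bash
python3 -c "
from bench import workorder
print(workorder.sign_off())"
```

```text
the job is handed in; nothing more can be done
None
```

The arm held its shut fingertips above the single egg for about 3 s, then moved to the empty hollow and stayed pointing there; I handed the job in at 11.9 s with no sign of contact, but sign-off returned no verdict.

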